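Clamp an enclosure in the bench screw clamp

ROBOT

A 6-joint arm with a two-finger parallel gripper is mounted at the origin on the work surface. World frame = base frame: x ahead of the robot, y to its left, z up, the work surface at z = 0. Lengths are in m, angles in rad, forces in N, time in s.
With the tool pointing down it reaches from about 0.375 to 0.825 m from the base axis. Payload 5.5 kg.
Tool frame: the origin (TCP) lies midway between the tips of the shut fingers; the grasp point (between the pads) lies 19 mm behind it; z points along the fingers, y is the line along which they close (so a half turn about z gives the same grasp; the last joint's range is limited). The gripper opens to 85 mm and grips with 20 to 120 N. Pads are 22 mm wide; open, the fingers measure 114 mm over their backs; the gripper's body (76 mm by 85 mm) begins 54 mm behind the grasp point. The pads swing forward as they close: fully open they stand 13 mm farther back than shut.
Start: joints at [-1.266, 0.314, -0.047, 1.21, 0, 1.571], TCP at [0.18, -0.572, 0.231] pointing down, gripper open.
Joint ranges: [-2.67, 2.67], [-0.69, 1.73], [-1.03, 1.25], [-2.08, 2.16], [-1.42, 1.45], [-3.14, 3.14]. Speed limits (rad/s): [2.39, 2.39, 3.01, 3.14, 3.14, 3.14].

INTERFACE

Orientations are given as a unit quaternion [w, x, y, z].
In Python, from workcell import robot, viewer gives the robot as it stands. The module is installed in compiled form; this text tells all that it offers.
- The arm moves only by the shell command python3 -m jog 'ROWS'. ROWS is JSON, one flat list of numbers, 7 for each row, row after row: the turn, a rotation vector about the tool's x, y, z in rad, then the shift along the tool's x, y, z in m, then the finger opening in m, from 0 to 0.0854. A call has exactly 5 rows; each row shifts and turns the commanded pose from where the row before left it, along the tool's axes as they then stand; what a row does not reach is not made up. A row lasts 1/12 s, in which the tool goes at most 41.7 mm and 7.16 degrees, less where a joint would pass 70% of its speed; a pose out of reach is approached as far as the arm can. A call with a gripper value outside its range is refused whole. The fingers move at their own pace and stop on an object; the grip force is fixed at half the most. Time passes only in rows, so rows that do not move let the fingers close, or fill a call up. It gives the time, the measured TCP pose, the force, the opening and the grip force at its end, in the units of the state.
- robot.get_obs(): the state, without advancing time (a new reading comes with each control period).
- viewer.read_camera(name): name is "side" or "top"; returns a dict with "image" (384x512x3 uint8, red, green, blue), "z_map" (384x512 float32, m along the optical axis (not along the pixel's ray), 0 where there is no reading), "fovy" (degrees; the focal length in pixels is half the picture's height over the tangent of half this angle, whatever the lens; pixels are square), "cx", "cy" (the principal point, pixels), "world_to_cam" (4x4, takes a point from world to camera coordinates). Camera axes: x right, y down, z forward; pixel columns grow to the right and rows downward; lengths in m; the calibration is good to about 2 mm. A picture is of the moment at which its call begins.
- robot.job_done(): hands the job in; it is judged then, once.
The state is a dict: "time_s": time; "joint_pos": joint angles; "qd": joint speeds; "effort": joint torques, N m; "ee_pos": TCP position; "ee_rot": TCP orientation; "ft_force": force on the tool from outside, world axes, zero at the start; "wrist_torque": the same for the moment, N m; "opening": opening from 0.0 (shut) to 1.0 (fully open); "gripper_force": force on a finger pad.
Only numpy, scipy, OpenCV 4.12 (cv2) and the standard library are available. Lean on these libraries where they do the work, as an engineer would, in place of code of your own. Each camera call takes 0.05 s, during which the arm holds its last target. There are 200 camera calls.

TASK

Put the grey enclosure on the bed of the red screw clamp and slide it under the pad, between the rails, until it is home against the end stop. Then turn the T-bar clockwise until the pad meets the lid and snug it to about 35 newtons of clamping force, so that the enclosure is held firmly but its lid is not forced. Let go and leave the other things on the bench where they are.

Things in the scene. Friction and masses are not known exactly. Their poses are not given: they have to be found in the camera images.
- enclosure: The work: closed light grey plastic enclosure, 170 mm long (its x) x 64 mm wide (its y) x 50 mm high, about 0.4 kg, lid on; origin at the centre of its underside. It starts flat on the bench mat. It may go into the clamp either end first.
- clamp: Red cast C-frame screw clamp bolted to the bench (fixed; place and yaw differ each time). Origin: on the bench, z = 0, straight below the vertical screw. Its x points from the open mouth into the throat, towards the column; z up. Four bolt ears, 20 mm high, stand beside the bed at x = -90 and 70 mm, out to y = 75 mm either side.
- bed_mouth (a point): Middle of the outer edge of the clamp's flat steel bed, on its top face, 20 mm above the bench, at clamp x = -140 mm. The bed runs from here to the stop and is 92 mm wide.
- stop_face (a point): Foot of the end stop (steel block across the bed, its face at clamp x = 75 mm, 30 mm high), on the bed's middle line. Side rails 14 mm high, inner faces 67 mm apart, run from clamp x = 10 to 75 mm, with flared lead-ins from x = -21 mm (87 mm wide there). Home: the enclosure lies along x, its end on this face, so its centre at clamp x = -10 mm, its outer end at x = -95 mm.
- axis_top (a point): Fixed point on the screw axis, on top of the brass collar of the red upper arm, 162 mm above the bench. The upper arm is 36 mm wide (boss 42 mm), spans 108 to 158 mm above the bench, and runs from clamp x = -21 mm back to the column (x = 85 to 130 mm).
- screw: The vertical screw with its T-bar on top and pad below. Origin: on the screw axis at the height of the T-bar, about 210 mm above the bench at the start. Clockwise seen from above lowers it 4 mm a turn; the thread holds where it is left. The pad, a 28 mm black rubber disc turning with the screw, starts some 3 to 8 mm above the lid of a seated enclosure; the meeting must be felt.
- bar_end (a point): Centre of the black ball end of the T-bar, 52 mm from the screw axis. The bar is a 9 mm steel rod through the axis with 13 mm balls on its ends (58 mm from the axis to each extremity); hub 21 mm across, 13 mm above and below the rod's centre line. Some 40 mm are free below the bar.
- bar_end2 (a point): Centre of the steel ball end of the T-bar, across from the black one. Feel of the bar: running free it takes about 0.04 N m; once the pad bears on the lid, more in proportion to the clamping force: at 35 N some 0.3 N m while turning, 0.21 N m when the push is then held still (a tenth or so either way). The force grows some 23 N per radian of turning and stays when the bar is let go.
- screwdriver: yellow-handled screwdriver lying flat (bystander)
- spanner: 130 mm steel open spanner lying flat (bystander)
- tape: roll of clear tape, 100 mm across, 48 mm high, lying flat (bystander)
- socket: steel socket 24 mm across, 28 mm high, upright (bystander)
- spare_lid: spare light grey enclosure lid 115 x 85 x 12 mm lying flat (bystander)
- gland_a: black plastic cable gland, 26 mm across, 30 mm high, upright (bystander)
- gland_b: second black cable gland like it (bystander)
- spring_clamp: red plastic spring clamp about 150 mm long, 22 mm high, lying flat (bystander)
Mind the look-alikes: they are no part of the job. What is shaped like the enclosure but pink is not meant.

How it is judged:
On the way, in this order (a step that is already met when the one before it is completed fails the run):
1. the enclosure lies on the bed, home against the stop between the rails, with the pad still clear of it (x of enclosure in the frame of clamp above -0.0145 m and y of enclosure in the frame of clamp between -0.006 and 0.006 m and z of enclosure in the frame of clamp between 0.017 and 0.023 m and angle between the x axis of enclosure and the x axis of clamp, either way round below 0.08 rad and angle between enclosure's own z axis and vertical below 0.06 rad and contact force between screw and enclosure below 1 N), for 0.2 s.
2. the pad bears on the lid of the enclosure with more than 20 N (x of enclosure in the frame of clamp above -0.0145 m and y of enclosure in the frame of clamp between -0.006 and 0.006 m and z of enclosure in the frame of clamp between 0.017 and 0.023 m and angle between the x axis of enclosure and the x axis of clamp, either way round below 0.08 rad and angle between enclosure's own z axis and vertical below 0.06 rad and contact force between screw and enclosure above 20 N), for 0.2 s.
At the end, for the whole second after the job is handed in: The enclosure lies flat on the clamp's bed, along it (within 0.08 rad) and between the rails (within 6 mm of the middle), its end within about 4.5 mm of the stop, at rest, and the pad holds it with 20 to 50 N; the robot has let go (all of step 2 and contact force between screw and enclosure below 50 N and linear speed of enclosure below 0.01 m/s); the robot touches nothing.
It fails at once if the lid is forced: more than 70 N between the pad and the enclosure (contact force between screw and enclosure above 70 N).
It fails at once if the enclosure is tipped by more than 0.5 rad (angle between enclosure's own z axis and vertical above 0.5 rad).
It fails at once if another loose thing on the bench is moved by more than 30 mm (distance of any of screwdriver, spanner, tape, socket, spare_lid, gland_a, gland_b, spring_clamp from where it was at the start of the episode above 0.03 m).
It also fails if it takes over 72 s, if anything falls off the work surface, if the arm or the gripper's body presses on something with over 40 N, if the wrist force passes 120 N, or if a joint passes its speed limit or range.

## Working session

There is one attempt and no reset: what is moved stays moved. The work goes in short steps, Python scripts to look and compute and a shell command to move; the robot and the scene stay as the last step left them, time stands still between calls to the robot, and variables do not carry over. Pictures are saved under pics/ and viewed, at most 10 in all, crops included, and the job is handed in when it is done.

```bash
mkdir -p pics; cat > h.py <<'E'
import numpy as np, cv2
from workcell import robot, viewer
def cam(n):
    c=viewer.read_camera(n); c['f']=c['image'].shape[0]/2/np.tan(np.radians(c['fovy'])/2); return c
def pts(c):
    z=c['z_map']; v,u=np.mgrid[:z.shape[0],:z.shape[1]]
    P=np.stack([(u-c['cx'])/c['f']*z,(v-c['cy'])/c['f']*z,z],-1)
    M=np.linalg.inv(c['world_to_cam']); W=P@M[:3,:3].T+M[:3,3]; W[z==0]=np.nan; return W
def save(n,im): cv2.imwrite('pics/'+n+'.png',im[:,:,::-1])
E
python3 - <<'E'
from h import *
a=cam('top');b=cam('side')
save('top0',a['image']);save('side0',b['image'])
np.savez('s0.npz',top=pts(a),side=pts(b),ti=a['image'],si=b['image'])
for c in(a,b):
    M=np.linalg.inv(c['world_to_cam']);print(M.round(3),c['f'],c['cx'],c['cy'])
print(robot.get_obs())
E
```

```text
[[ 0.011 -0.997  0.082  0.419]
 [-1.    -0.011 -0.004 -0.012]
 [ 0.005 -0.082 -0.997  1.449]
 [ 0.     0.     0.     1.   ]] 411.751512659183 253.61145558172302 200.91949480739777
[[ 0.992 -0.059  0.113  0.423]
 [-0.126 -0.587  0.8   -0.923]
 [ 0.019 -0.807 -0.59   0.824]
 [ 0.     0.     0.     1.   ]] 436.61726887225757 255.2004178261924 191.2248328406527
{'time_s': 0.1, 'joint_pos': array([-1.26600052e+00,  3.14171427e-01, -4.79837148e-02,  1.21018899e+00,
       -1.23589622e-05,  1.57079112e+00]), 'qd': array([8.97564221e-05, 2.24161639e-04, 3.64998660e-03, 1.79173095e-04,
       8.45952777e-04, 1.53000455e-03]), 'effort': array([-6.85411851e-04, -5.40767241e+01,  3.40540516e+01,  1.11919388e-02,
        1.58293125e-05,  3.41445570e-06]), 'ee_pos': array([ 0.17989932, -0.57185089,  0.23050908]), 'ee_rot': array([-7.63996388e-04,  9.88409206e-01,  1.51811208e-01, -1.23591182e-04]), 'ft_force': array([0.177774  , 0.98402625, 0.52492808]), 'wrist_torque': array([-0.03778643, -0.01906912,  0.01854489]), 'gripper_force': 0.0, 'opening': 0.997531627045881}
```

View pics/top0.png

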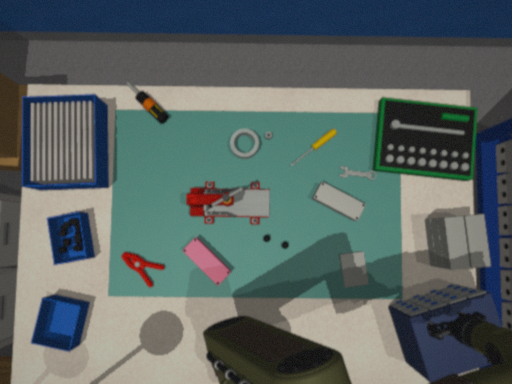

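View pics/side0.png

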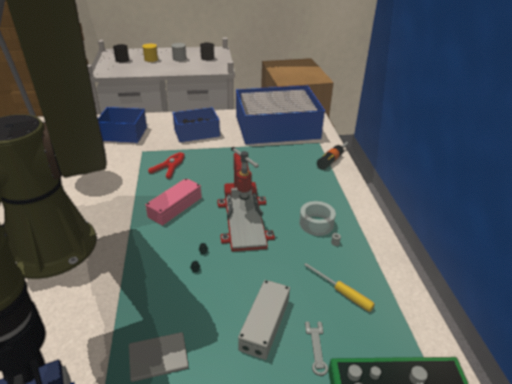

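The top view shows the clamp at (230,202), its mouth facing right, which is world -y. These could be taken for the enclosure:
- **Grey box:** top (338,200), side (265,318).
- **Spare lid:** top (352,268), flat and in shadow.
- **Pink box:** top (207,260).
- **Clamp bed:** top (250,203), grey.

I choose the light grey box at (338,200), and I'll check its height and size and look at a close crop.

```bash
python3 - <<'E'
from h import *
d=np.load('s0.npz')
T=d['top'];S=d['side']
# enclosure from both
def rect(W,z0,z1,xr,yr):
    m=(W[...,2]>z0)&(W[...,2]<z1)&(W[...,0]>xr[0])&(W[...,0]<xr[1])&(W[...,1]>yr[0])&(W[...,1]<yr[1])
    n,l,st,ce=cv2.connectedComponentsWithStats(m.astype(np.uint8)); k=1+np.argmax(st[1:,4]); q=W[l==k]
    r=cv2.minAreaRect(q[:,:2].astype(np.float32)); return st[k],r,np.median(q[:,2]),cv2.boxPoints(r).round(4).tolist()
e=T[200,338];print('enc px',e, S[318,265])
for W in(T,S): print(rect(W,.04,.06,(e[0]-.13,e[0]+.13),(e[1]-.13,e[1]+.13)))
c=T[203,250];print('bed px',c)
for W in(T,S): print('bed',rect(W,.014,.026,(c[0]-.06,c[0]+.06),(c[1]-.16,c[1]+.12)))
for W in(T,S): print('high',rect(W,.19,.23,(c[0]-.15,c[0]+.15),(c[1]-.16,c[1]+.25)))
for W in(T,S): print('arm',rect(W,.15,.165,(c[0]-.15,c[0]+.15),(c[1]-.16,c[1]+.25)))
for n,p in dict(lid=(352,268),g1=(267,238),g2=(285,245),tape=(245,132),spanner=(357,172),sd=(320,140),pink=(207,260)).items(): print(n,T[p[1],p[0]].round(3))
a=cv2.resize(d['ti'][165:240,170:380],None,fx=3.6,fy=3.6,interpolation=cv2.INTER_CUBIC)
b=cv2.resize(d['si'][140:260,180:320],None,fx=2.5,fy=2.5,interpolation=cv2.INTER_CUBIC)
b2=cv2.resize(d['si'][265:370,215:345],None,fx=2.5,fy=2.5,interpolation=cv2.INTER_CUBIC)
o=np.zeros((270+300,756,3),np.uint8);o[:270]=a;o[270:,:350]=b;o[270:270+262,360:685]=b2
save('crop',o)
E
```

```text
enc px [ 0.54040549 -0.30728884  0.04441468] [ 0.53281756 -0.33615695  0.05209989]
(array([313, 181,  53,  39, 934], dtype=int32), ((0.5394297242164612, -0.31058913469314575), (0.16997015476226807, 0.06568287312984467), 62.86922836303711), np.float64(0.04968787958947174), [[0.4713999927043915, -0.37119999527931213], [0.5299000144004822, -0.40119999647140503], [0.6074000000953674, -0.2498999983072281], [0.5490000247955322, -0.2199999988079071]])
(array([ 239,  280,   51,   69, 1918], dtype=int32), ((0.5373266339302063, -0.3133373260498047), (0.1730743646621704, 0.06469375640153885), 62.76692199707031), np.float64(0.04935821681026198), [[0.4690000116825104, -0.37549999356269836], [0.5264999866485596, -0.4050999879837036], [0.6057000160217285, -0.25119999051094055], [0.5482000112533569, -0.2215999960899353]])
bed px [ 0.52875561 -0.0057988   0.01863864]
bed (array([ 216,  187,   54,   34, 1029], dtype=int32), ((0.5283586978912354, 0.020794741809368134), (0.1822296530008316, 0.11528037488460541), 88.27909088134766), np.float64(0.02006917007725173), [[0.46799999475479126, -0.0684999972581
[... 1467 characters left out ...]
9539999961853027], [0.5174000263214111, 0.06239999830722809], [0.5526000261306763, 0.06360000371932983], [0.5479000210762024, 0.19670000672340393]])
arm (array([237, 168,  15,  13, 113], dtype=int32), ((0.5232800841331482, 0.06874322146177292), (0.04054395854473114, 0.05633574351668358), 37.25584030151367), np.float64(0.15811990055036462), [[0.4900999963283539, 0.07890000194311142], [0.5242000222206116, 0.0340999998152256], [0.5565000176429749, 0.05860000103712082], [0.5224000215530396, 0.10339999943971634]])
lid [ 0.307 -0.362  0.008]
g1 [ 0.408 -0.066  0.032]
g2 [ 0.385 -0.128  0.029]
tape [0.773 0.014 0.045]
spanner [ 0.644 -0.384  0.004]
sd [ 0.751 -0.248  0.032]
pink [0.332 0.137 0.042]
```

View pics/crop.png

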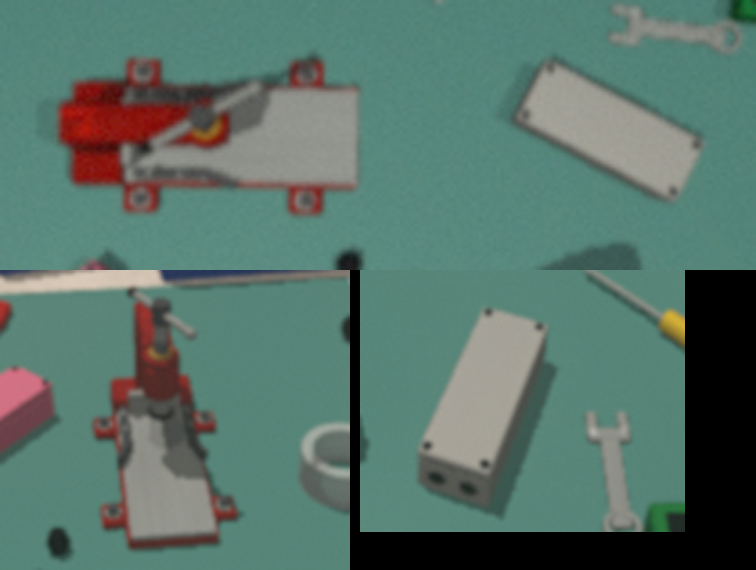

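The crop confirms the choice: a light grey closed box with four lid screws, measuring 170 x 65 x 50 mm. Next I refine the clamp axis from its ears and bed edges, and locate the T-bar.

```bash
python3 - <<'E'
from h import *
d=np.load('s0.npz')
for nm,im in(('top',d['ti']),('side',d['si'])):
    W=d[nm]; hsv=cv2.cvtColor(im,cv2.COLOR_RGB2HSV)
    red=((hsv[...,0]<8)|(hsv[...,0]>172))&(hsv[...,1]>110)
    roi=(abs(W[...,0]-.53)<.1)&(W[...,1]>-.1)&(W[...,1]<.25)
    # bed: non red, non green low-sat, z 12..28
    bed=roi&(hsv[...,1]<60)&(abs(W[...,2]-.02)<.006)&(W[...,1]<-0.0)
    q=W[bed]; L=[];
    for y in np.arange(-.07,-.005,.008):
        s=q[abs(q[:,1]-y)<.005]
        if len(s)>10: L.append((y,*np.percentile(s[:,0],[1,99])))
    L=np.array(L); print(nm,'bed edges\n',L.round(4)); m=L[:,1:].mean(1); print('fit mid',np.polyfit(L[:,0],m,1),'mouth y',np.percentile(q[:,1],1), 'w',(L[:,2]-L[:,1]).mean())
    ear=roi&(abs(W[...,2]-.017)<.009)&(abs(W[...,0]-.53)>.05)
    n,l,st,ce=cv2.connectedComponentsWithStats(ear.astype(np.uint8))
    for k in range(1,n):
        if st[k,4]>15: q=W[l==k]; print('ear',st[k,4],np.median(q,0).round(4),((q.min(0)+q.max(0))/2).round(4))
    hi=roi&(W[...,2]>.19)
    q=W[hi]; r=cv2.fitLine(q[:,:2].astype(np.float32),cv2.DIST_HUBER,0,.01,.01).ravel(); t=(q[:,:2]-r[2:])@r[:2]
    print('bar dir',r,'ext',(r[2:]+t.min()*r[:2]).round(4),(r[2:]+t.max()*r[:2]).round(4),t.max()-t.min(),'zmax',q[:,2].max())
    for s in(-1,1):
        e=q[(t*s)>(t*s).max()-.012]; print(' end',s,np.median(e,0).round(4))
    ar=roi&red&(W[...,2]>.145)&(W[...,2]<.165)&(W[...,1]>.085)
    q=W[ar]
    if len(q): print('arm',[(y,*np.percentile(q[abs(q[:,1]-y)<.006][:,0],[3,97]).round(4)) for y in(.1,.12,.14,.16,.18) if (abs(q[:,1]-y)<.006).sum()>3])
E
```

```text
top bed edges
 [[-0.07    0.4843  0.5775]
 [-0.062   0.4865  0.5784]
 [-0.054   0.4872  0.578 ]
 [-0.046   0.4873  0.5778]
 [-0.038   0.4872  0.5755]
 [-0.03    0.4836  0.5995]
 [-0.022   0.4659  0.5994]
 [-0.014   0.4655  0.6036]
 [-0.006   0.4868  0.5847]]
fit mid [0.07363889 0.53662257] mouth y -0.06871103795500079 w 0.1044370360316544
ear 79 [0.5908 0.1349 0.0141] [0.5945 0.1265 0.0168]
ear 75 [ 0.5922 -0.019   0.0143] [ 0.5943 -0.0122  0.0159]
ear 55 [0.4683 0.1361 0.0141] [0.4683 0.1369 0.0169]
ear 52 [ 0.4697 -0.0205  0.013 ] [ 0.4682 -0.0204  0.016 ]
bar dir [ 0.50426155 -0.86355096  0.5313764   0.06785799] ext [0.5025 0.1174] [0.5601 0.0187] 0.11422748493878393 zmax 0.22983153860440586
 end -1 [0.5049 0.1131 0.2163]
 end 1 [0.557  0.0239 0.2163]
arm [(0.1, np.float64(0.5269), np.float64(0.5459)), (0.12, np.float64(0.5173), np.float64(0.5461)), (0.14, np.float64(0.5149), np.float64(0.546)), (0.16, np.float64(0.5139), np.float64(0.5521)), (0.18, np.float64(0.5141), np.float64(0.5486))]
side bed edges
 [[-0.07    0.4862  0.5759]
 [-0.062   0.4844  0.5739]
 [-0.054   0.4851  0.5
[... 219 characters left out ...]
7904840782 w 0.10147337844623269
ear 56 [0.5912 0.131  0.0123] [0.5921 0.1351 0.0148]
ear 61 [0.4673 0.1295 0.0117] [0.4676 0.1339 0.0137]
ear 67 [ 0.5909 -0.0296  0.012 ] [ 0.5921 -0.0274  0.0146]
ear 74 [ 0.4673 -0.03    0.0124] [ 0.4679 -0.0258  0.0151]
bar dir [ 0.5046814  -0.8633057   0.52616376  0.06518391] ext [0.5003 0.1094] [0.5565 0.0133] 0.11135851193716606 zmax 0.22765619543064997
 end -1 [0.5038 0.1045 0.2147]
 end 1 [0.5555 0.0179 0.2139]
arm [(0.1, np.float64(0.5136), np.float64(0.5224)), (0.12, np.float64(0.5137), np.float64(0.5271)), (0.14, np.float64(0.5128), np.float64(0.5277)), (0.16, np.float64(0.5114), np.float64(0.5283)), (0.18, np.float64(0.5124), np.float64(0.5259))]
```

```bash
cat >> h.py <<'E'
from scipy.spatial.transform import Rotation as R
def to(x,y,z,head):
    o=robot.get_obs(); q=o['ee_rot']; r=R.from_quat([q[1],q[2],q[3],q[0]])
    t=R.from_euler('z',head,degrees=True)*R.from_euler('x',180,degrees=True)
    p=np.array([x,y,z])-o['ee_pos']
    print('t',round(o['time_s'],2),'pos',o['ee_pos'].round(4),'turn',(r.inv()*t).as_rotvec().round(4),'shift now',r.inv().apply(p).round(4),'after turn',t.inv().apply(p).round(4),'F',o['ft_force'].round(1),'open',round(o['opening'],3),'j',o['joint_pos'].round(2))
E
python3 -m jog '[0,0,-0.1133,0,0,0,0.085, 0,0,-0.1133,0,0,0,0.085, 0,0,-0.1133,0,0,0,0.085, 0,0,-0.1133,0,0,0,0.085, 0,0,-0.1133,0,0,0,0.085]'
python3 -m jog '[0,0,-0.1133,0,0,0,0.085, 0,0,-0.1133,0,0,0,0.085, 0,0,0,0.03,0.017,0,0.085, 0,0,0,0.03,0.017,0,0.085, 0,0,0,0.03,0.017,0,0.085]'
python3 -c "
from h import *
to(.5226,-.343,.15,62.9)"
```

```text
time_s: 0.52
ee_pos: [0.1799, -0.572, 0.2308]
ee_rot: [-0.001, 0.905, 0.425, 0.0]
ft_force: [1.2, 0.2, 0.3]
opening: 0.997
gripper_force: 0.0
time_s: 0.93
ee_pos: [0.2667, -0.5147, 0.2307]
ee_rot: [-0.0, 0.854, 0.521, 0.0]
ft_force: [0.5, -0.8, -0.2]
opening: 0.998
gripper_force: 0.0
t 0.93 pos [ 0.2667 -0.5147  0.2307] turn [-0.0007 -0.0006 -0.0018] shift now [0.2696 0.1492 0.0808] after turn [0.2694 0.1496 0.0807] F [ 0.5 -0.8 -0.2] open 0.998 j [-1.09  0.28 -0.1   1.2   0.    0.95]
```

```bash

python3 -m jog '[0,0,0,0.0337,0.0187,0,0.085, 0,0,0,0.0337,0.0187,0,0.085, 0,0,0,0.0337,0.0187,0,0.085, 0,0,0,0.0337,0.0187,0,0.085, 0,0,0,0.0337,0.0187,0.01,0.085]' >/dev/null
python3 -m jog '[0,0,0,0.0337,0.0187,0.015,0.085, 0,0,0,0.0337,0.0187,0.015,0.085, 0,0,0,0.0337,0.0187,0.015,0.085, 0,0,0,0,0,0.025,0.085, 0,0,0,0,0,0,0.085]'
python3 - <<'E'
from h import *
to(.5226,-.343,.010,62.9)
E
```

```text
time_s: 1.77
ee_pos: [0.5214, -0.3402, 0.1461]
ee_rot: [-0.003, 0.852, 0.523, -0.002]
ft_force: [-1.6, 0.3, -0.8]
opening: 0.995
gripper_force: 0.0
t 1.77 pos [ 0.5214 -0.3402  0.1461] turn [-0.0076 -0.0008  0.0038] shift now [-0.0021  0.0034  0.1361] after turn [-0.002   0.0023  0.1361] F [-1.6  0.3 -0.8] open 0.995 j [-0.58  0.41 -0.11  1.06 -0.    1.46]
```

```bash

python3 -m jog '[0,0,0,-0.001,0.001,0.03,0.085, 0,0,0,0,0,0.03,0.085, 0,0,0,0,0,0.03,0.085, 0,0,0,0,0,0.03,0.085, 0,0,0,0,0,0.016,0.085]'
python3 -m jog '[0,0,0,0,0,0,0.05, 0,0,0,0,0,0,0.05, 0,0,0,0,0,0,0.05, 0,0,0,0,0,0,0.05, 0,0,0,0,0,0,0.05]'
python3 -m jog '[0,0,0,0,0,0,0.05, 0,0,0,0,0,0,0.05, 0,0,0,0,0,0,0.05, 0,0,0,0,0,0,0.05, 0,0,0,0,0,0,0.05]'
python3 - <<'E'
from h import *
to(.5226,-.343,.010,62.9)
E
```

```text
time_s: 2.18
ee_pos: [0.52, -0.3447, 0.0126]
ee_rot: [-0.002, 0.854, 0.521, -0.001]
ft_force: [-1.4, 0.0, -0.3]
opening: 0.997
gripper_force: 0.0
time_s: 2.6
ee_pos: [0.5235, -0.3457, 0.0167]
ee_rot: [0.001, 0.853, 0.522, 0.0]
ft_force: [-0.2, -0.3, -3.6]
opening: 0.739
gripper_force: 68.4
time_s: 3.02
ee_pos: [0.5231, -0.345, 0.0156]
ee_rot: [0.0, 0.853, 0.522, 0.0]
ft_force: [-0.4, -0.7, -0.3]
opening: 0.738
gripper_force: 68.7
t 3.02 pos [ 0.5231 -0.345   0.0156] turn [0.0005 0.0001 0.0002] shift now [ 0.0016 -0.0013  0.0056] after turn [ 0.0016 -0.0013  0.0056] F [-0.4 -0.7 -0.3] open 0.738 j [-0.58  0.52 -0.26  0.79 -0.    1.46]
```

```bash

python3 -m jog '[0,0,0,0,0,-0.01,0.05, 0,0,0,0,0,-0.015,0.05, 0,0,0,0,0,-0.015,0.05, 0,0,0,0,0,-0.015,0.05, 0,0,0,0,0,-0.01,0.05]'
python3 -m jog '[0,0,-0.0965,0,0,0,0.05, 0,0,-0.0965,0,0,0,0.05, 0,0,-0.0965,0,0,0,0.05, 0,0,-0.0965,0,0,0,0.05, 0,0,-0.0965,0,0,0,0.05]'
python3 - <<'E'
from h import *
to(.5319,-.085,.08,90.5)
E
```

```text
time_s: 3.43
ee_pos: [0.5234, -0.3452, 0.0824]
ee_rot: [0.001, 0.853, 0.522, 0.0]
ft_force: [0.7, -0.3, -4.1]
opening: 0.738
gripper_force: 68.5
time_s: 3.85
ee_pos: [0.5228, -0.3448, 0.0806]
ee_rot: [-0.0, 0.702, 0.712, 0.0]
ft_force: [0.7, 0.3, -4.2]
opening: 0.737
gripper_force: 68.4
t 3.85 pos [ 0.5228 -0.3448  0.0806] turn [-0.     -0.0002  0.0057] shift now [0.2596 0.0129 0.0006] after turn [0.2597 0.0114 0.0006] F [ 0.7  0.3 -4.2] open 0.737 j [-0.58  0.46 -0.2   0.92  0.    0.97]
```

```bash

python3 -m jog '[0,0,0.005,0.025,0.0015,0,0.05, 0,0,0,0.035,0.0015,0,0.05, 0,0,0,0.035,0.0015,0,0.05, 0,0,0,0.035,0.0015,0,0.05, 0,0,0,0.035,0.0015,0,0.05]'
python3 -m jog '[0,0,0,0.035,0.0015,0,0.05, 0,0,0,0.035,0.0015,0,0.05, 0,0,0,0.025,0.0015,0,0.05, 0,0,0,0,0,0,0.05, 0,0,0,0,0,0,0.05]'
python3 - <<'E'
from h import *
a=cam('top');b=cam('side')
save('mid',np.vstack([cv2.resize(a['image'][150:250,160:330],None,fx=3,fy=3),cv2.resize(b['image'][140:290,170:340],None,fx=3,fy=3)[:, :510]][:1]+[cv2.resize(b['image'][150:250,170:340],None,fx=3,fy=3)]))
to(.5319,-.085,.08,90.5)
for c in(a,b):
    W=pts(c); m=(W[...,2]>.08)&(W[...,2]<.13)&(W[...,1]>-.14)&(W[...,1]<-.02)&(abs(W[...,0]-.53)<.045)&(c['image'].min(2)>70)
    q=W[m]; print(m.sum(),np.percentile(q,[2,98],axis=0).round(4).tolist(),np.median(q[:,2]))
    for y in(-.03,-.04,-.05,-.06): 
        s=q[abs(q[:,1]-y)<.005]
        if len(s)>5: print(y,np.percentile(s[:,0],[2,98]).round(4),np.median(s[:,2]).round(4))
E
```

```text
time_s: 4.27
ee_pos: [0.5292, -0.1785, 0.0806]
ee_rot: [0.0, 0.706, 0.708, 0.0]
ft_force: [1.0, 0.6, -4.7]
opening: 0.738
gripper_force: 68.5
time_s: 4.68
ee_pos: [0.5336, -0.0835, 0.0807]
ee_rot: [0.0, 0.704, 0.71, -0.0]
ft_force: [-0.2, -0.3, -5.2]
opening: 0.741
gripper_force: 68.4
t 4.78 pos [ 0.5337 -0.0852  0.0806] turn [ 0.0003  0.0006 -0.004 ] shift now [ 0.0002 -0.0018  0.0006] after turn [ 0.0002 -0.0018  0.0006] F [-0.2 -0.3 -4.8] open 0.74 j [-0.16  0.31 -0.41  0.85 -0.    1.41]
75 [[0.5053, -0.0323, 0.1096], [0.5673, -0.022, 0.1213]] 0.1150428144369482
-0.03 [0.5054 0.5671] 0.1151
822 [[0.4978, -0.1364, 0.0832], [0.5662, -0.0502, 0.1176]] 0.11399425611819197
-0.05 [0.5199 0.5616] 0.1147
-0.06 [0.516  0.5652] 0.1143
```

View pics/mid.png

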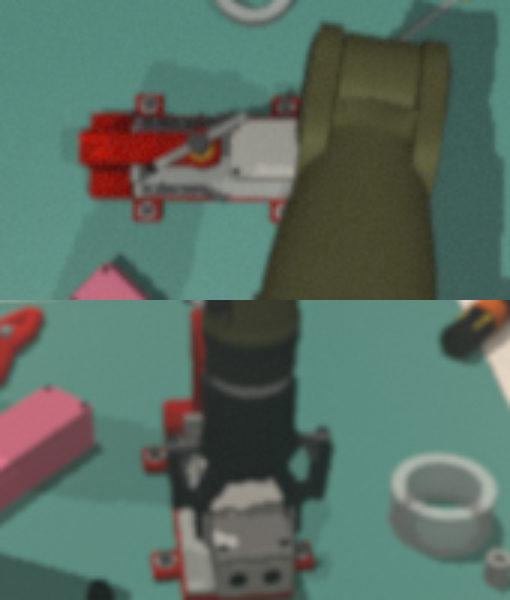

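```bash

python3 -m jog '[0,0,-0.004,0,-0.003,0.01,0.05, 0,0,0,0,0,0.01,0.05, 0,0,0,0,0,0.01,0.05, 0,0,0,0,0,0.008,0.05, 0,0,0,0,0,0.005,0.05]'
python3 -m jog '[0,0,0,0.01,0,0.001,0.05, 0,0,0,0.01,0,0,0.05, 0,0,0,0.01,0,0,0.05, 0,0,0,0.01,0,0,0.05, 0,0,0,0.01,0,0,0.05]'
python3 -m jog '[0,0,0,0,0,0,0.05, 0,0,0,0,0,0,0.05, 0,0,0,0,0,0,0.05, 0,0,0,0,0,0,0.05, 0,0,0,0,0,0,0.05]'
python3 - <<'E'
from h import *
to(.5314,-.034,.0356,90.5)
E
```

```text
time_s: 5.2
ee_pos: [0.5293, -0.0852, 0.0353]
ee_rot: [-0.001, 0.704, 0.71, -0.001]
ft_force: [-3.1, -3.0, 38.1]
opening: 0.737
gripper_force: 74.2
time_s: 5.62
ee_pos: [0.53, -0.0336, 0.0362]
ee_rot: [-0.0, 0.704, 0.71, 0.0]
ft_force: [-0.5, 0.5, -4.7]
opening: 0.739
gripper_force: 68.6
time_s: 6.03
ee_pos: [0.5302, -0.0352, 0.0363]
ee_rot: [0.0, 0.704, 0.71, -0.0]
ft_force: [0.6, 0.3, -4.8]
opening: 0.738
gripper_force: 68.5
t 6.03 pos [ 0.5302 -0.0352  0.0363] turn [ 0.0001  0.0002 -0.0006] shift now [0.0012 0.0012 0.0007] after turn [0.0012 0.0012 0.0007] F [ 0.6  0.3 -4.8] open 0.738 j [-0.07  0.35 -0.48  0.74 -0.    1.5 ]
```

```bash

python3 -m jog '[0,0,0,0,0,0,0.085, 0,0,0,0,0,0,0.085, 0,0,0,0,0,0,0.085, 0,0,0,0,0,0,0.085, 0,0,0,0,0,0,0.085]' 
python3 -m jog '[0,0,0,-0.02,0.001,0,0.085, 0,0,0,-0.02,0,0,0.085, 0,0,0,-0.02,0,0,0.085, 0,0,0,-0.015,0,0,0.085, 0,0,0,0,0,0,0.085]'
python3 -m jog '[0,0,0,0,0,0,0, 0,0,0,0,0,0,0, 0,0,0,0,0,0,0, 0,0,0,0,0,0,0, 0,0,0,0,0,0,0]'
python3 -m jog '[0,0,0,0,0,0,0, 0,0,0,0,0,0,0, 0,0,0,0,0,0,0, 0,0,0,0,0,0,0, 0,0,0,0,0,0,0]'
python3 - <<'E'
from h import *
to(.5314,-.098,.0356,90.5)
b=cam('side'); save('push',cv2.resize(b['image'][130:300,150:350],None,fx=3.5,fy=3.5))
W=pts(b);q=W[(abs(W[...,2]-.07)<.006)&(W[...,1]<-.02)&(W[...,1]>-.1)&(abs(W[...,0]-.53)<.05)]
print(len(q),np.percentile(q,[2,98],axis=0).round(4))
E
```

```text
time_s: 6.45
ee_pos: [0.5304, -0.0349, 0.0366]
ee_rot: [0.0, 0.704, 0.71, 0.0]
ft_force: [0.0, 0.6, -0.5]
opening: 0.998
gripper_force: 0.0
time_s: 6.87
ee_pos: [0.5321, -0.1123, 0.0365]
ee_rot: [0.001, 0.705, 0.709, -0.0]
ft_force: [-0.0, -0.2, -0.1]
opening: 0.994
gripper_force: 0.0
time_s: 7.28
ee_pos: [0.5318, -0.1092, 0.0363]
ee_rot: [-0.0, 0.704, 0.711, 0.0]
ft_force: [-0.4, -0.4, 0.2]
opening: 0.296
gripper_force: 0.0
time_s: 7.7
ee_pos: [0.5318, -0.1099, 0.0363]
ee_rot: [0.0, 0.704, 0.71, 0.0]
ft_force: [-0.0, -0.1, 0.1]
opening: -0.002
gripper_force: 0.0
t 7.7 pos [ 0.5318 -0.1099  0.0363] turn [ 0.     -0.     -0.0001] shift now [ 0.0119 -0.0003  0.0007] after turn [ 0.0119 -0.0003  0.0007] F [-0.  -0.1  0.1] open -0.002 j [-0.2   0.37 -0.45  0.75  0.    1.36]
25 [[ 0.5021 -0.0853  0.0645]
 [ 0.537  -0.0472  0.0716]]
```

View pics/push.png

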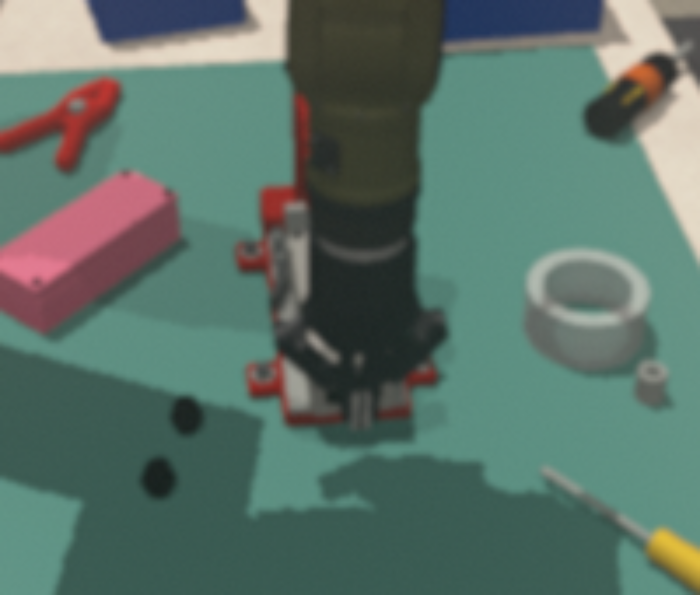

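The gripper is shut behind the box's outer end, fingertips at about (360,405) in the crop. The box end sits at y≈-0.085, as expected, so I push it home.

```bash

python3 -m jog '[0,0,0,0.010,0,0,0, 0,0,0,0.010,0,0,0, 0,0,0,0.010,0,0,0, 0,0,0,0.010,0,0,0, 0,0,0,0.010,0,0,0]' 
python3 -m jog '[0,0,0,0.004,0,0,0, 0,0,0,0.003,0,0,0, 0,0,0,0.003,0,0,0, 0,0,0,0.002,0,0,0, 0,0,0,0,0,0,0]'
python3 -m jog '[0,0,0,0.002,0,0,0, 0,0,0,0.002,0,0,0, 0,0,0,0.001,0,0,0, 0,0,0,0,0,0,0, 0,0,0,0,0,0,0]'
python3 -m jog '[0,0,0,0.002,0,0,0, 0,0,0,0.002,0,0,0, 0,0,0,0.001,0,0,0, 0,0,0,0,0,0,0, 0,0,0,0,0,0,0]'
```

```text
time_s: 8.17
ee_pos: [0.5312, -0.0587, 0.0363]
ee_rot: [0.0, 0.704, 0.71, -0.0]
ft_force: [0.3, -3.3, 0.5]
opening: 0.001
gripper_force: 1.2
time_s: 8.58
ee_pos: [0.5312, -0.0474, 0.0363]
ee_rot: [-0.0, 0.704, 0.71, 0.0]
ft_force: [-1.0, 0.4, 0.0]
opening: 0.001
gripper_force: 0.0
time_s: 9.0
ee_pos: [0.5312, -0.0428, 0.0363]
ee_rot: [-0.0, 0.704, 0.71, 0.0]
ft_force: [0.5, -1.5, -0.6]
opening: -0.002
gripper_force: 0.8
time_s: 9.42
ee_pos: [0.5309, -0.0403, 0.0364]
ee_rot: [0.002, 0.705, 0.71, -0.002]
ft_force: [-0.5, -11.6, 1.3]
opening: -0.001
gripper_force: 5.5
```

Home was felt at TCP y=-0.0403 (predicted -0.040) with 11.6 N. I back off, rise, and measure the box and the bar.

```bash

python3 -m jog '[0,0,0,-0.01,0,0,0, 0,0,0,-0.02,0,0,0, 0,0,0,-0.03,0,0,0, 0,0,0,-0.03,0,-0.01,0, 0,0,0,-0.03,0,-0.03,0]' 
python3 -m jog '[0,0,0,-0.02,0,-0.035,0, 0,0,0,-0.01,0,-0.035,0, 0,0,0,0,0,-0.035,0, 0,0,0,0,0,-0.035,0, 0,0,0,0,0,-0.035,0]' 
python3 - <<'E'
from h import *
o=robot.get_obs();print(o['ee_pos'],o['ft_force'])
a=cam('top');b=cam('side')
save('home',np.hstack([cv2.resize(a['image'][160:250,170:300],None,fx=3,fy=3),cv2.resize(b['image'][130:280,190:320],None,fx=3,fy=3)[:270*1] if 0 else cv2.resize(b['image'][150:240,190:320],None,fx=3,fy=3)]))
for nm,c in(('top',a),('side',b)):
    W=pts(c); im=c['image']; hsv=cv2.cvtColor(im,cv2.COLOR_RGB2HSV)
    q=W[(abs(W[...,2]-.07)<.006)&(W[...,1]<.05)&(W[...,1]>-.1)&(abs(W[...,0]-.53)<.045)&(hsv[...,1]<60)]
    print(nm,len(q),np.percentile(q,[2,50,98],axis=0).round(4).tolist())
    for y in(-.02,-.005,.01): 
        s=q[abs(q[:,1]-y)<.006]; print(y,np.percentile(s[:,0],[2,98]).round(4),np.median(s[:,2]).round(4))
    roi=(abs(W[...,0]-.53)<.1)&(W[...,1]>-.02)&(W[...,1]<.16)&(W[...,2]>.19)&(W[...,2]<.24)
    q=W[roi]; r=cv2.fitLine(q[:,:2].astype(np.float32),cv2.DIST_HUBER,0,.01,.01).ravel(); t=(q[:,:2]-r[2:])@r[:2]
    print('bar',len(q),(r[2:]+t.min()*r[:2]).round(4),(r[2:]+t.max()*r[:2]).round(4),np.ptp(t),'mid',(r[2:]+(t.min()+t.max())/2*r[:2]).round(4), np.median(q[:,2]))
    h=q[q[:,2]>np.percentile(q[:,2],92)]; print('hub',np.median(h,0).round(4))
E
```

```text
time_s: 9.83
ee_pos: [0.5289, -0.1569, 0.0724]
ee_rot: [-0.004, 0.704, 0.711, -0.001]
ft_force: [0.6, 0.4, 0.2]
opening: 0.001
gripper_force: 0.0
time_s: 10.25
ee_pos: [0.5321, -0.1872, 0.2525]
ee_rot: [-0.0, 0.704, 0.71, 0.001]
ft_force: [0.4, 0.2, -0.3]
opening: -0.002
gripper_force: 0.0
[ 0.5321118  -0.18719787  0.25245971] [ 0.43433313  0.21509353 -0.28466968]
top 407 [[0.5012, -0.0261, 0.0646], [0.5311, 0.0107, 0.0706], [0.5618, 0.0476, 0.0756]]
-0.02 [0.5015 0.5621] 0.0701
-0.005 [0.5015 0.5619] 0.0707
0.01 [0.5014 0.5616] 0.0713
bar 141 [0.5022 0.1177] [0.56   0.0187] 0.1146495975219115 mid [0.5311 0.0682] 0.2164370880467863
hub [0.533  0.068  0.2271]
side 451 [[0.4998, -0.0303, 0.0656], [0.5298, 0.0067, 0.0694], [0.561, 0.0482, 0.0727]]
-0.02 [0.4994 0.5607] 0.0696
-0.005 [0.5013 0.5608] 0.0697
0.01 [0.5    0.5605] 0.0691
bar 40 [0.5016 0.1102] [0.5291 0.0594] 0.05779789292966739 mid [0.5153 0.0848] 0.21366008530776337
hub [0.5049 0.1072 0.2179]
```

View pics/home.png

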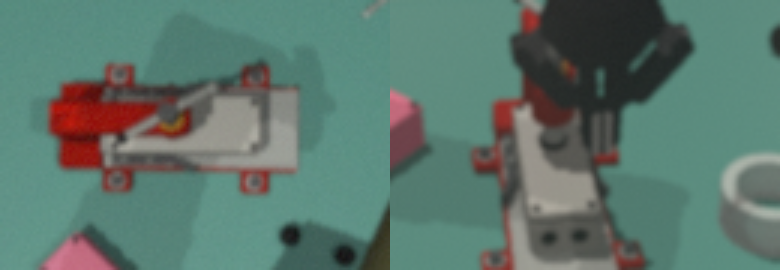

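The box is home: lid level at z≈0.070, middle at x≈0.531, outer end at y≈-0.029 (crop (265,120)). The pad is clear of it. The steel bar end points along -60° and the black end along 120°, so I come down at 0° and radius 34 mm with shut fingers and circle clockwise.

```bash
cat >> h.py <<'E'
AX=np.array([.531,.066])
def tq():
    o=robot.get_obs(); d=o['ee_pos'][:2]-AX; F=o['ft_force']
    print('t',round(o['time_s'],2),'r',np.hypot(*d).round(4),'ang',np.degrees(np.arctan2(d[1],d[0])).round(1),'z',o['ee_pos'][2].round(4),'F',F.round(1),'M',round(d[0]*F[1]-d[1]*F[0],3),flush=True)
if __name__=='__main__': tq()
E
python3 -m jog '[0,0,0,0.035,0.006,0,0, 0,0,0,0.035,0.006,0,0, 0,0,0,0.035,0.006,0,0, 0,0,0,0.035,0.006,0,0, 0,0,0,0.035,0.006,0,0]' >/dev/null
python3 -m jog '[0,0,0,0.035,0.005,0,0, 0,0,0,0.03,0.003,0,0, 0,0,0,0.013,0,0,0, 0,0,0,0,0,0,0, 0,0,0,0,0,0,0]'
python3 -c "
from h import *
to(.565,.066,.188,90.5)"
```

```text
time_s: 11.18
ee_pos: [0.5678, 0.0663, 0.2501]
ee_rot: [-0.0, 0.703, 0.711, -0.0]
ft_force: [0.7, 0.0, -0.5]
opening: 0.002
gripper_force: 0.0
t 11.18 pos [0.5678 0.0663 0.2501] turn [-0.0011  0.0001  0.0015] shift now [-0.0003 -0.0028  0.0621] after turn [-0.0003 -0.0028  0.0621] F [ 0.7  0.  -0.5] open 0.002 j [ 0.12  0.25 -0.08  1.23  0.    1.68]
```

```bash

python3 -m jog '[0,0,0,0,-0.003,0.01,0, 0,0,0,0,0,0.02,0, 0,0,0,0,0,0.02,0, 0,0,0,0,0,0.012,0, 0,0,0,0,0,0,0]' >/dev/null; python3 h.py
python3 -m jog '[0,0,0,-0.0105,-0.0017,0,0, 0,0,0,-0.0095,-0.0048,0,0, 0,0,0,-0.0075,-0.0075,0,0, 0,0,0,-0.0048,-0.0095,0,0, 0,0,0,-0.0017,-0.0105,0,0]' >/dev/null; python3 h.py
python3 -m jog '[0,0,0,0.0017,-0.0105,0,0, 0,0,0,0.0048,-0.0095,0,0, 0,0,0,0.0075,-0.0075,0,0, 0,0,0,0.0095,-0.0048,0,0, 0,0,0,0.0105,-0.0017,0,0]' >/dev/null; python3 h.py
```

```text
t 11.6 r 0.0321 ang -3.6 z 0.1857 F [0.3 0.6 0.2] M 0.02
t 12.02 r 0.0356 ang -89.3 z 0.1897 F [2.1 0.3 0.3] M 0.075
t 12.43 r 0.035 ang 179.9 z 0.1889 F [ 0.4 -2.8 -0.4] M 0.099
```

```bash

python3 -m jog '[0,0,0,0.0105,0.0017,0,0, 0,0,0,0.0095,0.0048,0,0, 0,0,0,0.0075,0.0075,0,0, 0,0,0,0.0048,0.0095,0,0, 0,0,0,0.0017,0.0105,0,0]' >/dev/null; python3 h.py
python3 -m jog '[0,0,0,-0.0017,0.0105,0,0, 0,0,0,-0.0048,0.0095,0,0, 0,0,0,-0.0075,0.0075,0,0, 0,0,0,0,0,0,0, 0,0,0,0,0,0,0]' >/dev/null; python3 h.py
python3 - <<'E'
from h import *
a=cam('top');W=pts(a)
q=W[(abs(W[...,0]-.53)<.08)&(abs(W[...,1]-.066)<.08)&(W[...,2]>.19)&(W[...,2]<.23)]
save('bar',cv2.resize(a['image'][170:230,180:260],None,fx=6,fy=6)); print(len(q))
E
```

```text
t 12.85 r 0.0352 ang 88.9 z 0.1884 F [-1.1  0.3  0.2] M 0.039
t 13.27 r 0.034 ang 33.6 z 0.1887 F [-0.7 -0.  -0.1] M 0.014
0
```

View pics/bar.png

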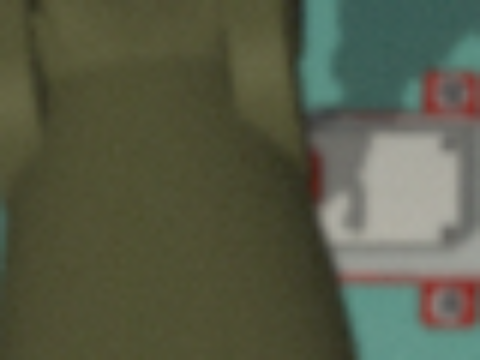

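The arm hides the bar from above, so I go on by feel in smaller steps.

```bash

python3 -m jog '[0,0,0,-0.0046,0.0028,0,0, 0,0,0,-0.0049,0.002,0,0, 0,0,0,-0.0052,0.0012,0,0, 0,0,0,-0.0053,0.0004,0,0, 0,0,0,-0.0053,-0.0004,0,0]' >/dev/null; python3 h.py
python3 -m jog '[0,0,0,-0.0052,-0.0012,0,0, 0,0,0,-0.0049,-0.002,0,0, 0,0,0,-0.0046,-0.0028,0,0, 0,0,0,-0.0041,-0.0035,0,0, 0,0,0,-0.0035,-0.0041,0,0]' >/dev/null; python3 h.py

```

```text
t 13.73 r 0.0344 ang -9.6 z 0.1889 F [-0.   1.7 -0.7] M 0.057
t 14.15 r 0.0348 ang -54.6 z 0.1889 F [ 2.1  1.  -0.8] M 0.08
```

```bash

python3 -m jog '[0,0,0,-0.0028,-0.0046,0,0, 0,0,0,-0.002,-0.0049,0,0, 0,0,0,-0.0012,-0.0052,0,0, 0,0,0,-0.0004,-0.0053,0,0, 0,0,0,0.0004,-0.0053,0,0]' >/dev/null; python3 h.py
python3 -m jog '[0,0,0,0.0012,-0.0052,0.001,0, 0,0,0,0.002,-0.0049,0,0, 0,0,0,0.0028,-0.0046,0,0, 0,0,0,0.0035,-0.0041,0,0, 0,0,0,0.0041,-0.0035,0,0]' >/dev/null; python3 h.py

```

```text
t 14.57 r 0.0346 ang -99.0 z 0.1888 F [ 1.7  0.5 -0.2] M 0.056
t 14.98 r 0.0345 ang -143.9 z 0.1877 F [ 0.9 -1.6 -0.4] M 0.062
```

```bash

python3 -m jog '[0,0,0,0.0046,-0.0028,0,0, 0,0,0,0.0049,-0.002,0,0, 0,0,0,0.0052,-0.0012,0.001,0, 0,0,0,0.0053,-0.0004,0,0, 0,0,0,0.0053,0.0004,0,0]' >/dev/null; python3 h.py

```

```text
t 15.4 r 0.0343 ang 171.5 z 0.1866 F [ 0.1 -1.3  0.3] M 0.045
```

Still running free. I continue around.

```bash

python3 -m jog '[0,0,0,0.0052,0.0012,0,0, 0,0,0,0.0049,0.002,0,0, 0,0,0,0.0046,0.0028,0,0, 0,0,0,0.0041,0.0035,0,0, 0,0,0,0.0035,0.0041,0,0]' >/dev/null; python3 h.py

```

```text
t 15.82 r 0.0342 ang 125.7 z 0.1866 F [-2.  -1.1  0.1] M 0.077
```

```bash

python3 -m jog '[0,0,0,0.0028,0.0046,0,0, 0,0,0,0.002,0.0049,0,0, 0,0,0,0.0012,0.0052,0,0, 0,0,0,0.0004,0.0053,0,0, 0,0,0,-0.0004,0.0053,0,0]' >/dev/null; python3 h.py

```

```text
t 16.23 r 0.0341 ang 81.8 z 0.1863 F [-6.6  0.4 -0.4] M 0.226
```

```bash

python3 -m jog '[0,0,0,-0.0012,0.0052,0.001,0, 0,0,0,-0.002,0.0049,0,0, 0,0,0,-0.0028,0.0046,0,0, 0,0,0,-0.0035,0.0041,0,0, 0,0,0,-0.0041,0.0035,0,0]' >/dev/null; python3 h.py

```

```text
t 16.65 r 0.0345 ang 38.3 z 0.1851 F [-4.6  5.3 -2.2] M 0.242
```

```bash

python3 -m jog '[0,0,0,0,0,0,0, 0,0,0,0,0,0,0, 0,0,0,0,0,0,0, 0,0,0,0,0,0,0, 0,0,0,0,0,0,0]' >/dev/null; python3 h.py; python3 -c "
from h import *
for i in range(4):
    cam('top'); tq()"

```

```text
t 17.07 r 0.0348 ang 36.5 z 0.1857 F [-1.2  5.3 -3.7] M 0.173
t 17.12 r 0.0349 ang 36.6 z 0.1857 F [-0.6  5.4 -3.3] M 0.163
t 17.17 r 0.0348 ang 36.6 z 0.1857 F [-1.3  4.7 -3.6] M 0.157
t 17.22 r 0.0348 ang 36.6 z 0.1857 F [-0.5  4.5 -4.3] M 0.137
t 17.27 r 0.0349 ang 36.5 z 0.1857 F [-1.2  5.1 -4.6] M 0.168
```

Held torque is about 0.16 N m, or some 27 N. One more 18° brings it to about 34 N.

```bash

python3 -m jog '[0,0,0,-0.0023,0.0014,0,0, 0,0,0,-0.0023,0.0014,0,0, 0,0,0,-0.0024,0.001,0,0, 0,0,0,-0.0025,0.001,0,0, 0,0,0,-0.001,0,0,0]' >/dev/null; python3 h.py
python3 -m jog '[0,0,0,0,0,0,0, 0,0,0,0,0,0,0, 0,0,0,0,0,0,0, 0,0,0,0,0,0,0, 0,0,0,0,0,0,0]' >/dev/null; python3 h.py; python3 -c "
from h import *
for i in range(4):
    cam('top'); tq()"

```

```text
t 17.68 r 0.034 ang 19.5 z 0.1859 F [-5.  10.  -1.2] M 0.379
t 18.1 r 0.0339 ang 19.4 z 0.1859 F [-4.2  9.1 -0.9] M 0.337
t 18.15 r 0.034 ang 19.5 z 0.1859 F [-4.8  8.4 -1.6] M 0.323
t 18.2 r 0.0339 ang 19.5 z 0.1859 F [-4.1  7.8 -1.3] M 0.295
t 18.25 r 0.034 ang 19.4 z 0.1859 F [-4.3  9.6 -0.5] M 0.354
t 18.3 r 0.0339 ang 19.4 z 0.1859 F [-4.6  7.4 -0.8] M 0.288
```

The friction on the finger makes the line of action miss the TCP, so I add the wrist moment to the estimate.

```bash
python3 -c "
from h import *
L=[]
for i in range(8):
    cam('top'); o=robot.get_obs(); d=o['ee_pos'][:2]-AX; F=o['ft_force']; L.append([d[0]*F[1]-d[1]*F[0],o['wrist_torque'][2],*F])
L=np.array(L);print(L.mean(0).round(3),L.std(0).round(3),(L[:,0]+L[:,1]).mean())"

```

```text
[ 0.307 -0.077 -4.455  8.025 -1.207] [0.022 0.031 0.665 0.63  0.762] 0.23070130455362028
```

Corrected held torque is 0.23 N m, about 38 N, and the moving value of about 0.30 N m gives about 35 N. I let go.

```bash

python3 -m jog '[0,0,0,0.003,0,0,0, 0,0,0,0.005,0,0,0, 0,0,0,0.006,0,0,0, 0,0,0,0,0,-0.015,0, 0,0,0,0,0,-0.03,0]' 
python3 -m jog '[0,0,0,0,0,-0.04,0, 0,0,0,-0.035,0,0,0, 0,0,0,-0.04,0,0,0, 0,0,0,-0.04,0,0,0, 0,0,0,-0.04,0,0,0]' 
python3 -m jog '[0,0,0,-0.04,0,0,0, 0,0,0,-0.04,0,0,0, 0,0,0,-0.03,0,0,0, 0,0,0,0,0,0,0, 0,0,0,0,0,0,0]' 
python3 - <<'E'
from h import *
print(robot.get_obs()['ft_force'])
a=cam('top');b=cam('side')
save('end',np.hstack([cv2.resize(a['image'][110:290,100:340],(480,360)),cv2.resize(b['image'][140:260,190:290],(300,360))]))
for nm,c in(('top',a),('side',b)):
    W=pts(c); hsv=cv2.cvtColor(c['image'],cv2.COLOR_RGB2HSV)
    q=W[(abs(W[...,2]-.07)<.006)&(W[...,1]<.05)&(W[...,1]>-.1)&(abs(W[...,0]-.53)<.045)&(hsv[...,1]<60)]
    print(nm,len(q),np.percentile(q,[2,50,98],axis=0).round(4).tolist())
    q=W[(abs(W[...,0]-.53)<.1)&(W[...,1]>-.02)&(W[...,1]<.16)&(W[...,2]>.18)&(W[...,2]<.24)]
    r=cv2.fitLine(q[:,:2].astype(np.float32),cv2.DIST_HUBER,0,.01,.01).ravel(); t=(q[:,:2]-r[2:])@r[:2]
    print('bar',np.degrees(np.arctan2(r[1],r[0])),(r[2:]+(t.min()+t.max())/2*r[:2]).round(4),np.ptp(t),np.median(q[:,2]))
E
```

```text
time_s: 19.12
ee_pos: [0.5616, 0.0893, 0.2281]
ee_rot: [-0.001, 0.704, 0.71, -0.002]
ft_force: [1.0, 0.2, -0.3]
opening: -0.003
gripper_force: 0.0
time_s: 19.53
ee_pos: [0.5654, -0.067, 0.2717]
ee_rot: [0.001, 0.704, 0.711, 0.0]
ft_force: [0.3, -0.3, -0.5]
opening: -0.007
gripper_force: 0.0
time_s: 19.95
ee_pos: [0.5659, -0.1773, 0.2709]
ee_rot: [0.0, 0.705, 0.709, 0.0]
ft_force: [0.1, -0.2, 0.1]
opening: -0.004
gripper_force: 0.0
[ 0.09822555 -0.16319008  0.10968612]
top 418 [[0.5011, -0.0261, 0.065], [0.5312, 0.0108, 0.0698], [0.5619, 0.0477, 0.0752]]
bar -6.321761 [0.5303 0.0681] 0.11296503770176 0.20950163539543953
side 452 [[0.4997, -0.0304, 0.0654], [0.53, 0.0053, 0.0695], [0.5606, 0.0475, 0.0725]]
bar -9.113928 [0.5247 0.0601] 0.10426760181322088 0.20527089234020618
```

View pics/end.png

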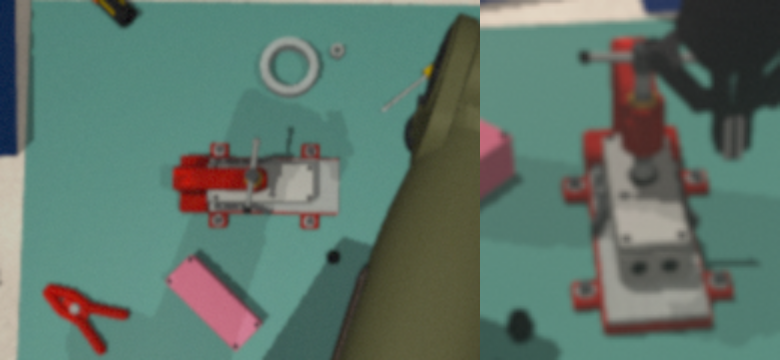

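The box is still home and level (top crop (285,185)). The bar now stands at -7° and has dropped about 7 mm, and the robot is clear. I hand the job in.

```bash
python3 -c "
from h import *
print(robot.job_done())"
```

```text
the job is handed in; nothing more can be done
None
```

I handed the job in after about 20 s: the enclosure is home against the stop between the rails, clamped to an estimated 35–38 N by bar torque, and the robot is clear; the verdict was not reported back.

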